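Level the welding fixture plate by its foot screws

TASK

Level the small steel fixture plate on the welding bench: turn its two bar-headed foot screws as needed until the bubble in each of the plate's two vials lies wholly between the two black lines of its vial, then let go.

Things in the scene. Friction and masses are not known exactly. Their poses are not given: they have to be found in the camera images.
- screw_a_grip (a point): Foot screw A, at the top plate's corner near the robot and to its left: dark steel bar head 44 mm long, 14 thick, on a 44 mm round collar (collar's top 12, bar's top 43 mm above the plate). Point on its axis, 9 mm below the bar's top; x along the bar, turning with it. Clockwise from above moves bubble A along vial A's -x (to the screw's end), 14 mm per rad. Starts 0.6 to 1.2 rad short of level.
- screw_b_grip (a point): Foot screw B, same shape, point and axes, at the far right corner. Clockwise from above moves bubble B along vial B's -y (to the screw's end), 14 mm per rad; counter-clockwise along +y. Starts up to 1.2 rad either side of level, so may hardly need turning. Both screws stay where left (0.08 N m friction), have stops 1.5 rad either side of level; each moves its own bubble only.
- vial_a (a point): Centre of the window of vial A: aluminium block 66 x 22 mm, 14 high, on the plate, pale green window along x, black lines across it at x +11 and -11 mm. x along the plate's 220 mm side, away from the robot (within 0.45 rad), y to the left. The plate: steel, 220 x 200 mm, top face 44 mm above the bench. In this frame the plate's centre is at y -35 mm and screw A at x -80, y +40 mm.
- vial_b (a point): Centre of the window of vial B, same as vial A but lying along y, lines at y +11 and -11 mm; axes parallel to vial A's. In this frame screw B is at x +80, y -38 mm. The other corners: a low brass dome (the pivot), far left, and a grey triangular magnet, 12 mm high. Its tilt is too slight to see. A lone bar-headed screw jack on the bench beside it is no part of the job.
- bubble_a (a point): Centre of the pale bubble, 12 mm long with a dark rim, under the window of vial A. It moves along x only with screw A, as that is turned.
- bubble_b (a point): Centre of the pale bubble, 12 mm long with a dark rim, under the window of vial B. It moves along y only with screw B, as that is turned.

How it is judged:
By the outcome, as a careful person would: the job done as asked, in the order asked, and still so for the second after the job is handed in, with the robot touching nothing.
It also fails if it takes over 51 s, if anything falls off the work surface, if the arm or the gripper's body presses on something with over 40 N, if the wrist force passes 120 N, or if a joint passes its speed limit or range.

ROBOT

A 6-joint arm with a two-finger parallel gripper is mounted at the origin on the work surface. World frame = base frame: x ahead of the robot, y to its left, z up, the work surface at z = 0. Lengths are in m, angles in rad, forces in N, time in s.
With the tool pointing down it reaches from about 0.275 to 0.725 m from the base axis. Payload 15.9 kg.
Tool frame: the origin (TCP) lies midway between the tips of the shut fingers; the grasp point (between the pads) lies 19 mm behind it; z points along the fingers, y is the direction in which the jaws open and shut (so a half turn about z gives the same grasp; the last joint's range is limited). The gripper opens to 85 mm and grips with 20 to 120 N. Pads are 22 mm wide; open, the fingers measure 114 mm over their backs; the gripper's body (76 mm by 85 mm) begins 54 mm behind the grasp point. The pads swing forward as they close: fully open they stand 13 mm farther back than shut.
Start: joints at [1.172, 0.213, -0.034, 1.323, 0, 1.571], TCP at [0.194, 0.461, 0.231] pointing down, gripper open.
Joint ranges: [-2.98, 2.98], [-0.74, 1.72], [-1.14, 1.35], [-2.1, 2.04], [-1.57, 1.44], [-3.14, 3.14]. Speed limits (rad/s): [1.89, 1.89, 2.39, 2.57, 3.14, 3.14].

INTERFACE

Orientations are given as a unit quaternion [w, x, y, z].
In Python, from bench import read_state, capture, finish_job gives the robot as it stands.
- The arm moves only by the tool apply_moves, never from a script. Its argument "moves" is a list of rows, each an object with "xyz": the shift along the tool's x, y, z in cm, a list of three; "twist": the turn, a rotation vector about the tool's x, y, z in rad, a list of three; "hand": the closure, from -1 (fully open) to 1 (shut). In form: [{"xyz": [dx, dy, dz], "twist": [ax, ay, az], "hand": hand}, ...]. A call has 1 to 20 rows; each row shifts and turns the commanded pose from where the row before left it, along the tool's axes as they then stand; what a row does not reach is not made up. A row lasts 1/10 s, in which the tool goes at most 50 mm and 8.59 degrees, less where a joint would pass 70% of its speed; a pose out of reach is approached as far as the arm can. A call is refused whole if a number of a shift passes 5 or a number of a turn 0.15, either way. A call with a gripper value outside its range is refused whole. The fingers move at their own pace and stop on an object; the grip force is fixed at half the most. Time passes only in rows, so rows that do not move let the fingers close. It gives the time, the measured TCP pose, the force and the opening at its end, in the units of the state.
- read_state(): the state, without advancing time (a new reading comes with each control period).
- capture(name): name is "scene" or "top" or "wrist"; returns a dict with "frame" (384x512x3 uint8, red, green, blue), "z_map" (384x512 float32, m along the optical axis (not along the pixel's ray), 0 where there is no reading), "fx", "fy", "cx", "cy" (pixels), "distortion" ([k1, k2, p1, p2, k3] as OpenCV has them; the pictures are not rectified), "cam_to_world" (4x4, takes a point from camera to world coordinates); the wrist camera has in their place "hand_eye" (4x4, takes a point from camera to tool coordinates, whose origin is the TCP and whose axes are the flange's). Camera axes: x right, y down, z forward; pixel columns grow to the right and rows downward; lengths in m; the calibration is good to about 2 mm. A picture is of the moment at which its call begins: read the wrist's pose just before it.
- finish_job(): hands the job in, once; it reports no verdict.
The state is a dict: "t": time; "qpos": joint angles; "dq": joint speeds; "joint_efforts": joint torques, N m; "position": TCP position; "eef_rot": TCP orientation; "ft_force": force on the tool from outside, world axes, zero at the start; "moment": the same for the moment, N m; "gripper_width": finger opening in m.
Only numpy, scipy, OpenCV 4.12 (cv2) and the standard library are available. Lean on these libraries where they do the work, as an engineer would, in place of code of your own. Each camera call takes 0.05 s, during which the arm holds its last target. There are 200 camera calls.

## Working session

There is one attempt and no reset: what is moved stays moved. The work goes in short steps, Python scripts to look and compute and a tool call to move; the robot and the scene stay as the last step left them, time stands still between calls to the robot, and variables do not carry over. Pictures are saved under pics/ and viewed, about 8 in all and at most 12, crops included, and the job is handed in when it is done.

Besides the shell and the picture viewer there is one more tool, called after "Request:" as name([rows], argument=value, ...), one row to a line, values as JSON. apply_moves: Moves the arm, as the interface text tells. Its arguments: {"type":"object","properties":{"moves":{"type":"array","items":{"type":"object","properties":{"xyz":{"type":"array","items":{"type":"number"}},"twist":{"type":"array","items":{"type":"number"}},"hand":{"type":"number"}}}}},"required":["moves"]}

```bash
mkdir -p pics; ls; cat > h.py <<'E'
import numpy as np, cv2
from bench import read_state, capture
from scipy.spatial.transform import Rotation as R
def T_tool(s):
    w,x,y,z=s["eef_rot"]; T=np.eye(4); T[:3,:3]=R.from_quat([x,y,z,w]).as_matrix(); T[:3,3]=s["position"]; return T
def shot(name):
    s=read_state(); c=capture(name)
    c["T"]=np.array(c["cam_to_world"]) if "cam_to_world" in c else T_tool(s)@np.array(c["hand_eye"])
    c["K"]=np.array([[c["fx"],0,c["cx"]],[0,c["fy"],c["cy"]],[0,0,1.]]); c["D"]=np.array(c["distortion"],float)
    return s,c
def save(c,f,scale=1,box=None):
    im=c["frame"][:,:,::-1]
    if box: im=im[box[1]:box[3],box[0]:box[2]]
    cv2.imwrite(f,cv2.resize(im,None,fx=scale,fy=scale,interpolation=cv2.INTER_CUBIC))
def ray(c,uv,z):
    p=cv2.undistortPoints(np.array(uv,float).reshape(-1,1,2),c["K"],c["D"]).reshape(-1,2)
    d=np.c_[p,np.ones(len(p))]@c["T"][:3,:3].T; o=c["T"][:3,3]
    return o+d*((z-o[2])/d[:,2])[:,None]
E
python3 - <<'E'
from h import *
s,c=shot("top"); save(c,"pics/top.png",1.5); print(c["T"][:3].round(3).tolist(),c["fx"])
s,c=shot("scene"); save(c,"pics/scene.png",1.5); print(c["T"][:3].round(3).tolist(),c["fx"])
print(s)
E
```

```text
pics
[[0.029, -0.995, 0.098, 0.513], [-1.0, -0.03, -0.005, 0.009], [0.008, -0.097, -0.995, 0.759]] 357.85394610927784
[[0.095, 0.645, -0.758, 1.188], [0.995, -0.05, 0.082, -0.048], [0.015, -0.762, -0.647, 0.62]] 445.4779582454247
{'t': 0.05, 'qpos': array([ 1.17203592e+00,  2.13323452e-01, -3.50117075e-02,  1.32349899e+00,
        1.44597961e-05,  1.57080330e+00]), 'dq': array([ 5.51824941e-04, -1.63033252e-03,  2.72881674e-04,  3.31929896e-05,
        4.14453515e-04, -1.21903607e-03]), 'joint_efforts': array([-2.39490684e-03, -6.87955642e+01,  4.88341033e+01,  1.21201630e-02,
       -9.86494410e-05, -1.12412300e-05]), 'position': array([0.19401065, 0.46048064, 0.23085131]), 'eef_rot': array([-1.09861849e-04,  1.98065247e-01,  9.80188700e-01, -5.07201895e-04]), 'ft_force': array([ 0.28917506, -0.28990137, -0.30962792]), 'moment': array([0.00569049, 0.01745211, 0.04087582]), 'gripper_width': 0.08518018593313001}
```

View pics/top.png

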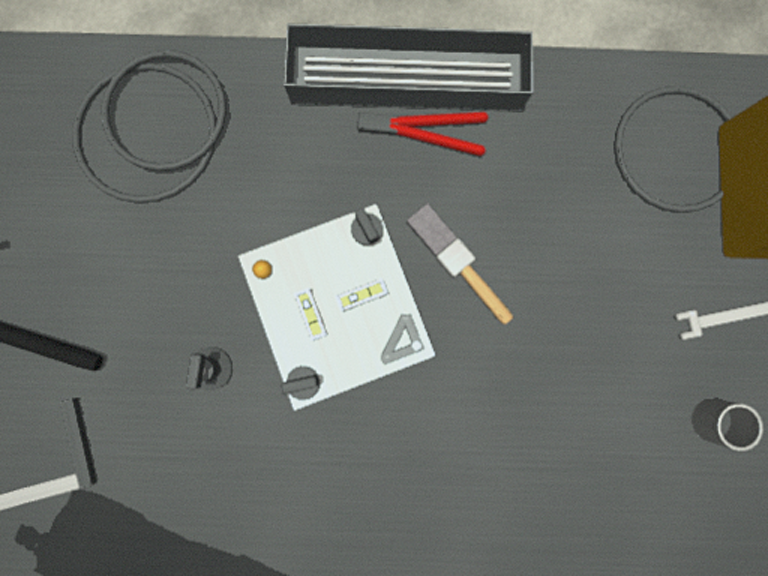

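View pics/scene.png

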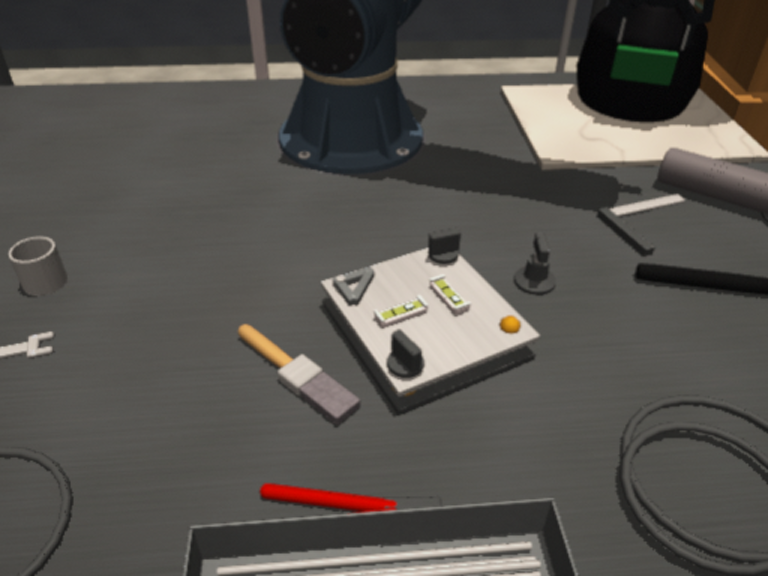

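The top view shows the plate with corners at about (239,256), (378,205), (434,354) and (294,410) in the 1.5x picture. Screw A is at (302,383), screw B at (367,229), vial A at (311,314) and vial B at (362,295). The lone jack is off the plate at (209,369). I'll measure these now.

```bash
cat > m.py <<'E'
from h import *
def pts(c):
    z=c["z_map"]; v,u=np.nonzero(z>0); p=cv2.undistortPoints(np.c_[u,v].astype(float).reshape(-1,1,2),c["K"],c["D"]).reshape(-1,2)
    P=np.full(z.shape+(3,),np.nan); P[v,u]=(np.c_[p,np.ones(len(p))]*z[v,u][:,None])@c["T"][:3,:3].T+c["T"][:3,3]; return P
def bars(c,zlo=.078,zhi=.098):
    P=pts(c); m=((P[...,2]>zlo)&(P[...,2]<zhi)).astype(np.uint8); n,l,st,ce=cv2.connectedComponentsWithStats(m)
    for i in range(1,n):
        if st[i,4]<40: continue
        v,u=np.nonzero(l==i); q=ray(c,np.c_[u,v],.087)[:,:2]
        (x,y),(w,h),a=cv2.minAreaRect((q*1000).astype(np.float32)); 
        e=np.linalg.eigh(np.cov(q.T))[1][:,1]
        print("bar px",ce[i].round(1),"xy",round(x,1),round(y,1),"mean",(q.mean(0)*1e3).round(1),"size",round(w),round(h),"ang",round(float(np.arctan2(e[1],e[0])%np.pi),3),"z",round(float(np.nanmedian(P[v,u,2])),4),st[i,4])
E
python3 - <<'E'
from m import *
s,c=shot("top"); bars(c)
q=ray(c,np.array([[239,256],[378,205],[434,354],[294,410]])/1.5,.044); print(q.round(4)); 
print(np.linalg.norm(q-np.roll(q,-1,0),axis=1)); d=q[1]-q[2]; d2=q[0]-q[3]; print(np.arctan2(d[1],d[0]),np.arctan2(d2[1],d2[0]))
q=ray(c,np.array([[302,383],[367,229]])/1.5,.056);print(q)
q=ray(c,np.array([[311.5,314],[362,295]])/1.5,.058);print(q)
s,c=shot("scene"); bars(c); save(c,"pics/sc2.png",6,(240,150,360,240))
s,c=shot("top"); save(c,"pics/t2.png",6,(150,130,280,230))
E
```

```text
bar px [506.3 115. ] xy 740.5 -479.0 mean [ 741.2 -479.7] size 17 201 ang 0.001 z 0.0882 663
bar px [244.2 149.7] xy 655.4 30.5 mean [655.3  30.4] size 44 14 ang 0.522 z 0.0867 171
bar px [199.5 255.7] xy 453.3 106.9 mean [453.3 106.8] size 14 45 ang 1.827 z 0.0867 184
[[ 0.6163  0.2015  0.044 ]
 [ 0.6919  0.0168  0.044 ]
 [ 0.4932 -0.0634  0.044 ]
 [ 0.415   0.1184  0.044 ]]
[0.19965135 0.21433361 0.19792642 0.21774653]
0.3835397723530747 0.39167607014617717
[[0.4512994  0.10775256 0.056     ]
 [0.65591167 0.03026248 0.056     ]]
[[0.54072407 0.09895239 0.058     ]
 [0.56754972 0.03390696 0.058     ]]
bar px [502.9   6.2] xy -418.2 1032.3 mean [-436.2 1032.1] size 41 181 ang 2.992 z 0.0865 121
bar px [423.1  55.6] xy -41.4 564.4 mean [-15.4 557.7] size 247 153 ang 1.092 z 0.0878 595
bar px [233.3  72.3] xy 42.9 0.7 mean [60.7 -2.6] size 129 200 ang 1.581 z 0.0881 512
bar px [295.5 156.4] xy 457.8 104.4 mean [457.6 104.4] size 24 47 ang 1.896 z 0.085 142
bar px [270.1 229.1] xy 661.0 28.4 mean [661.1  28.6] size 49 17 ang 0.469 z 0.0857 211
```

View pics/t2.png

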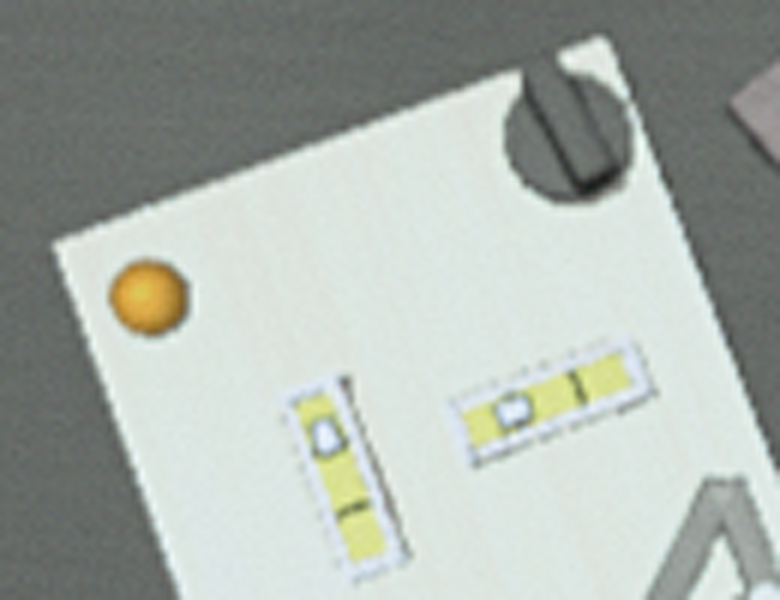

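The crop shows bubble A about 15 mm toward +x and bubble B about 11.5 mm toward +y, so both need clockwise turns of roughly 1.07 and 0.83 rad. The bar heights and sizes match (z 0.087, 44 x 14 mm). I'll start with screw B, which needs less wrist turning.

Request:
apply_moves([
  {"xyz": [-3.95, -1.45, 0.4], "twist": [0, 0, 0], "hand": -1},
  {"xyz": [-3.95, -1.45, 0.4], "twist": [0, 0, 0], "hand": -1},
  {"xyz": [-3.95, -1.45, 0.4], "twist": [0, 0, 0], "hand": -1},
  {"xyz": [-3.95, -1.45, 0.4], "twist": [0, 0, 0], "hand": -1},
  {"xyz": [-3.95, -1.45, 0.4], "twist": [0, 0, 0], "hand": -1},
  {"xyz": [-3.95, -1.45, 0.4], "twist": [0, 0, 0], "hand": -1},
  {"xyz": [-3.95, -1.45, 0.4], "twist": [0, 0, 0], "hand": -1},
  {"xyz": [-3.95, -1.45, 0.4], "twist": [0, 0, 0], "hand": -1},
  {"xyz": [-3.95, -1.45, 0.4], "twist": [0, 0, 0], "hand": -1},
  {"xyz": [-3.95, -1.45, 0.4], "twist": [0, 0, 0], "hand": -1},
  {"xyz": [-3.95, -1.45, 0.4], "twist": [0, 0, 0], "hand": -1},
  {"xyz": [-3.95, -1.45, 0.4], "twist": [0, 0, 0], "hand": -1},
  {"xyz": [-3.95, -1.45, 0.4], "twist": [0, 0, 0], "hand": -1},
  {"xyz": [-3.95, -1.45, 0.4], "twist": [0, 0, 0], "hand": -1},
  {"xyz": [-3.95, -1.45, 0.4], "twist": [0, 0, 0], "hand": -1},
])

```text
t: 1.75
position: [0.6567, 0.0288, 0.171]
eef_rot: [-0.0, 0.198, 0.98, -0.0]
ft_force: [0.7, 0.6, 0.5]
gripper_width: 0.0853
```

Request:
apply_moves([
  {"xyz": [0, 0, 0], "twist": [0, 0, -0.115], "hand": 0},
  {"xyz": [0, 0, 0], "twist": [0, 0, -0.115], "hand": 0},
  {"xyz": [0, 0, 0], "twist": [0, 0, -0.115], "hand": 0},
  {"xyz": [0, 0, 0], "twist": [0, 0, -0.115], "hand": 0},
  {"xyz": [0, 0, 0], "twist": [0, 0, -0.115], "hand": 0},
  {"xyz": [0, 0, 0], "twist": [0, 0, -0.115], "hand": 0},
  {"xyz": [0, 0, 0], "twist": [0, 0, -0.115], "hand": 0},
  {"xyz": [0, 0, 0], "twist": [0, 0, -0.115], "hand": 0},
  {"xyz": [0, 0, 0], "twist": [0, 0, 0], "hand": 0},
  {"xyz": [0, 0, 0], "twist": [0, 0, 0], "hand": 0},
])

```text
t: 2.75
position: [0.6557, 0.0303, 0.1712]
eef_rot: [-0.0, -0.256, 0.967, 0.0]
ft_force: [0.3, 0.4, -0.5]
gripper_width: 0.0429
```

```bash
cat >> m.py <<'E'
def rel(s,xy,ang):
    T=T_tool(s); d=np.array([*xy,0])-np.array([*s["position"][:2],0]); yaw=np.arctan2(T[1,1],T[0,1])
    print("TCP",s["position"].round(4),"yaw",round(yaw,3),"tool dx dy cm",(T[:3,:3].T@d*100).round(2)[:2],"twist z",round(float((yaw-(ang+np.pi/2)+np.pi/2)%np.pi-np.pi/2),3),"q6",s["qpos"][5].round(2),"tilt",np.degrees(np.arccos(-T[2,2])).round(2))
E
python3 - <<'E'
from m import *
s,c=shot("wrist"); bars(c,.075,.1); rel(s,(.6554,.0305),.522); save(c,"pics/w1.png",1.5); print(s["gripper_width"],s["t"])
E
```

```text
bar px [256.  196.2] xy 655.2 29.4 mean [655.   29.3] size 46 13 ang 0.52 z 0.0874 1118
TCP [0.6557 0.0303 0.1712] yaw 2.089 tool dx dy cm [0.01 0.03] twist z -0.004 q6 -0.47 tilt 0.01
0.04287660982976309 2.75
```

View pics/w1.png

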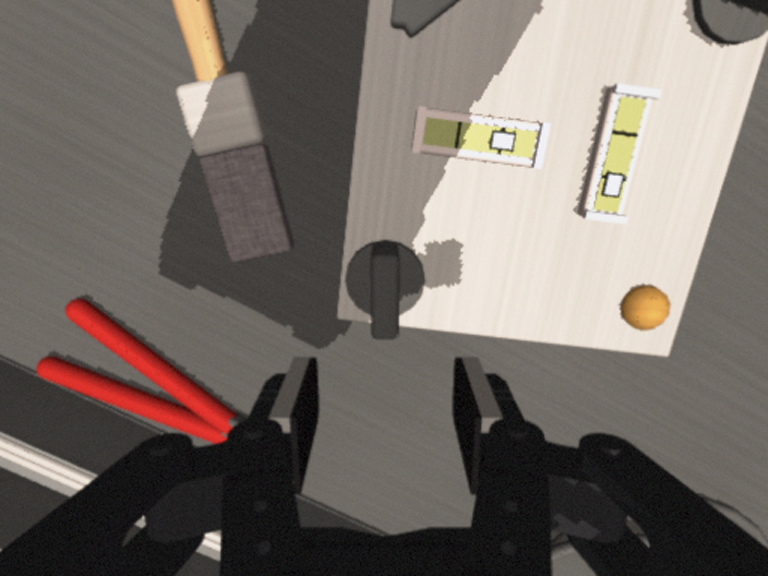

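The wrist view shows the jaws lined up with bar B within about 1 mm. Bubble B at (503,140) sits on its +11 line, and bubble A is at about +15.4 mm. I'll descend and grip.

Request:
apply_moves([
  {"xyz": [0.05, -0.05, 2], "twist": [0, 0, 0], "hand": 0},
  {"xyz": [0, 0, 2], "twist": [0, 0, 0], "hand": 0},
  {"xyz": [0, 0, 2], "twist": [0, 0, 0], "hand": 0},
  {"xyz": [0, 0, 2], "twist": [0, 0, 0], "hand": 0},
  {"xyz": [0, 0, 1.5], "twist": [0, 0, 0], "hand": 0},
  {"xyz": [0, 0, 1], "twist": [0, 0, 0], "hand": 0},
  {"xyz": [0, 0, 0.5], "twist": [0, 0, 0], "hand": 0},
  {"xyz": [0, 0, 0], "twist": [0, 0, 0], "hand": 0},
  {"xyz": [0, 0, 0], "twist": [0, 0, 0], "hand": 0},
  {"xyz": [0, 0, 0], "twist": [0, 0, 0], "hand": 1},
  {"xyz": [0, 0, 0], "twist": [0, 0, 0], "hand": 1},
  {"xyz": [0, 0, 0], "twist": [0, 0, 0], "hand": 1},
  {"xyz": [0, 0, 0], "twist": [0, 0, 0], "hand": 1},
  {"xyz": [0, 0, 0], "twist": [0, 0, 0], "hand": 1},
  {"xyz": [0, 0, 0], "twist": [0, 0, 0], "hand": 1},
])

```text
t: 4.3
position: [0.6557, 0.0298, 0.0621]
eef_rot: [0.0, -0.258, 0.966, 0.0]
ft_force: [-2.3, 2.0, 6.1]
gripper_width: 0.0131
```

Request:
apply_moves([
  {"xyz": [0, 0, 0], "twist": [0, 0, 0.08], "hand": 1},
  {"xyz": [0, 0, 0], "twist": [0, 0, 0.08], "hand": 1},
  {"xyz": [0, 0, 0], "twist": [0, 0, 0.08], "hand": 1},
  {"xyz": [0, 0, 0], "twist": [0, 0, 0.08], "hand": 1},
  {"xyz": [0, 0, 0], "twist": [0, 0, 0.08], "hand": 1},
  {"xyz": [0, 0, 0], "twist": [0, 0, 0.08], "hand": 1},
  {"xyz": [0, 0, 0], "twist": [0, 0, 0.08], "hand": 1},
  {"xyz": [0, 0, 0], "twist": [0, 0, 0.08], "hand": 1},
  {"xyz": [0, 0, 0], "twist": [0, 0, 0.08], "hand": 1},
  {"xyz": [0, 0, 0], "twist": [0, 0, 0.08], "hand": 1},
  {"xyz": [0, 0, 0], "twist": [0, 0, 0], "hand": 1},
  {"xyz": [0, 0, 0], "twist": [0, 0, 0], "hand": 1},
  {"xyz": [0, 0, 0], "twist": [0, 0, 0], "hand": 1},
])

```text
t: 5.6
position: [0.6556, 0.0305, 0.0621]
eef_rot: [0.0, 0.139, 0.99, 0.001]
ft_force: [-3.0, 5.6, 6.3]
gripper_width: 0.0128
```

```bash
python3 - <<'E'
from m import *
s,c=shot("wrist"); rel(s,(.6554,.0305),.522); save(c,"pics/w2.png",1.5); print(s["ft_force"],s["moment"],s["t"])
E
```

```text
TCP [0.6556 0.0305 0.0621] yaw 1.292 tool dx dy cm [ 0.02 -0.01] twist z -0.8 q6 0.32 tilt 0.1
[-3.00524539  5.55316615  6.33299171] [ 1.20111078  0.65698499 -0.08168687] 5.6
```

View pics/w2.png

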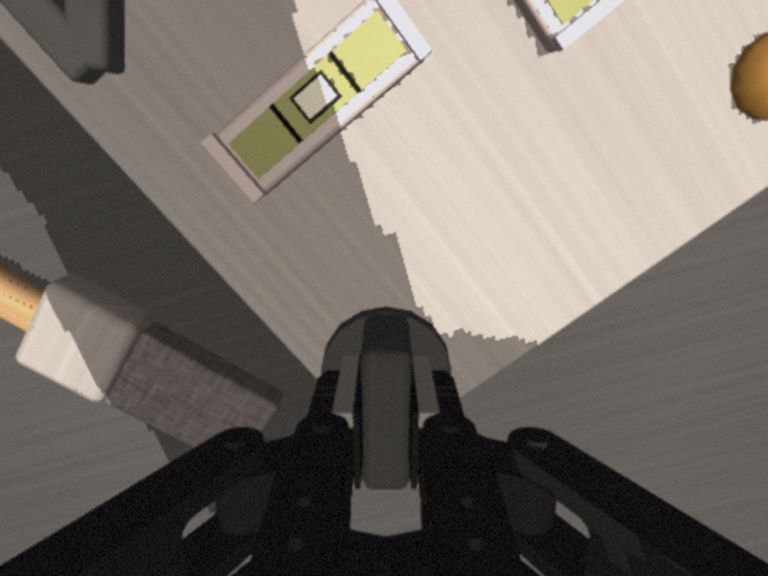

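Bubble B at (315,96) is centred between its lines at (287,123) and (344,72). I'll release, rise and go to screw A.

Request:
apply_moves([
  {"xyz": [0, 0, 0], "twist": [0, 0, 0], "hand": 0},
  {"xyz": [0, 0, 0], "twist": [0, 0, 0], "hand": 0},
  {"xyz": [0, 0, 0], "twist": [0, 0, 0], "hand": 0},
  {"xyz": [0, 0, 0], "twist": [0, 0, 0], "hand": 0},
  {"xyz": [0, 0, 0], "twist": [0, 0, 0], "hand": 0},
  {"xyz": [0, 0, -1], "twist": [0, 0, 0], "hand": 0},
  {"xyz": [0, 0, -3], "twist": [0, 0, 0], "hand": 0},
  {"xyz": [0, 0, -3], "twist": [0, 0, 0], "hand": 0},
  {"xyz": [0, 0, -3], "twist": [0, 0, 0], "hand": 0},
  {"xyz": [0, 0, 0], "twist": [0, 0, 0], "hand": 0},
])

```text
t: 6.65
position: [0.6575, 0.0296, 0.1665]
eef_rot: [0.003, 0.139, 0.99, 0.001]
ft_force: [0.4, -0.1, -0.2]
gripper_width: 0.0425
```

Request:
apply_moves([
  {"xyz": [3.6, 0.3, 0], "twist": [0, 0, 0], "hand": 0},
  {"xyz": [3.6, 0.3, 0], "twist": [0, 0, 0], "hand": 0},
  {"xyz": [3.6, 0.3, 0], "twist": [0, 0, 0], "hand": 0},
  {"xyz": [3.6, 0.3, 0], "twist": [0, 0, 0], "hand": 0},
  {"xyz": [3.6, 0.3, 0], "twist": [0, 0, 0], "hand": 0},
  {"xyz": [3.6, 0.3, 0], "twist": [0, 0, 0], "hand": 0},
  {"xyz": [0, 0, 0], "twist": [0, 0, 0.13], "hand": 0},
  {"xyz": [0, 0, 0], "twist": [0, 0, 0.13], "hand": 0},
  {"xyz": [0, 0, 0], "twist": [0, 0, 0.13], "hand": 0},
  {"xyz": [0, 0, 0], "twist": [0, 0, 0.13], "hand": 0},
  {"xyz": [0, 0, 0], "twist": [0, 0, 0.13], "hand": 0},
  {"xyz": [0, 0, 0], "twist": [0, 0, 0.13], "hand": 0},
  {"xyz": [0, 0, 0], "twist": [0, 0, 0.13], "hand": 0},
  {"xyz": [0, 0, 0], "twist": [0, 0, 0.13], "hand": 0},
  {"xyz": [0, 0, 0], "twist": [0, 0, 0], "hand": 0},
  {"xyz": [0, 0, 0], "twist": [0, 0, 0], "hand": 0},
])

```text
t: 8.25
position: [0.4527, 0.1063, 0.1614]
eef_rot: [0.0, 0.611, 0.792, -0.0]
ft_force: [-0.5, 0.4, -0.0]
gripper_width: 0.0432
```

```bash
python3 - <<'E'
from m import *
s,c=shot("wrist"); bars(c,.075,.1); rel(s,(.4533,.1068),1.827); save(c,"pics/w3.png",1.5); print(s["gripper_width"],s["t"])
E
```

```text
bar px [254.5 197.6] xy 450.3 109.1 mean [450.4 109.2] size 14 45 ang 1.821 z 0.0874 1218
bar px [481.3 339.5] xy 655.2 40.3 mean [658.4  38.6] size 5 49 ang 2.762 z 0.0816 166
TCP [0.4527 0.1063 0.1614] yaw 0.256 tool dx dy cm [0.04 0.07] twist z -0.0 q6 1.55 tilt 0.0
0.043219118877571155 8.25
```

View pics/w3.png

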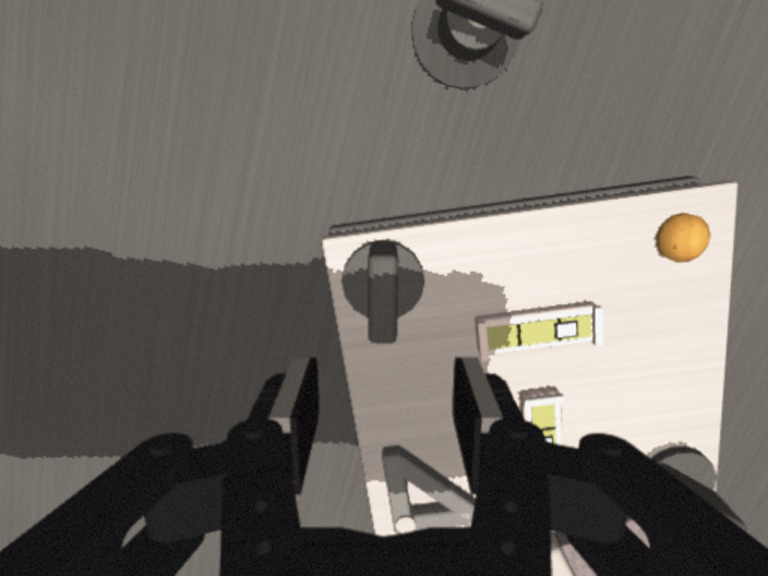

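The jaws are over bar A (pixel 255,198), with the wrist and top views 2–3 mm apart. Bubble A is still near the far end of its vial. I'll correct by 2 mm along the bar and descend.

Request:
apply_moves([
  {"xyz": [0.2, -0.05, 2], "twist": [0, 0, 0], "hand": 0},
  {"xyz": [0, 0, 2], "twist": [0, 0, 0], "hand": 0},
  {"xyz": [0, 0, 2], "twist": [0, 0, 0], "hand": 0},
  {"xyz": [0, 0, 2], "twist": [0, 0, 0], "hand": 0},
  {"xyz": [0, 0, 1], "twist": [0, 0, 0], "hand": 0},
  {"xyz": [0, 0, 0.9], "twist": [0, 0, 0], "hand": 0},
  {"xyz": [0, 0, 0], "twist": [0, 0, 0], "hand": 0},
  {"xyz": [0, 0, 0], "twist": [0, 0, 0], "hand": 0},
  {"xyz": [0, 0, 0], "twist": [0, 0, 0], "hand": 1},
  {"xyz": [0, 0, 0], "twist": [0, 0, 0], "hand": 1},
  {"xyz": [0, 0, 0], "twist": [0, 0, 0], "hand": 1},
  {"xyz": [0, 0, 0], "twist": [0, 0, 0], "hand": 1},
  {"xyz": [0, 0, 0], "twist": [0, 0, 0], "hand": 1},
  {"xyz": [0, 0, 0], "twist": [0, 0, 0], "hand": 1},
])

```text
t: 9.7
position: [0.4513, 0.108, 0.063]
eef_rot: [-0.0, 0.613, 0.79, -0.0]
ft_force: [-10.8, -2.5, 16.8]
gripper_width: 0.0131
```

Request:
apply_moves([
  {"xyz": [0, -0.05, 0], "twist": [0, 0, 0.1], "hand": 1},
  {"xyz": [0, 0, 0], "twist": [0, 0, 0.1], "hand": 1},
  {"xyz": [0, 0, 0], "twist": [0, 0, 0.1], "hand": 1},
  {"xyz": [0, 0, 0], "twist": [0, 0, 0.1], "hand": 1},
  {"xyz": [0, 0, 0], "twist": [0, 0, 0.1], "hand": 1},
])

```text
t: 10.2
position: [0.4515, 0.1079, 0.0631]
eef_rot: [0.0, 0.79, 0.613, 0.0]
ft_force: [-3.9, -2.0, 10.3]
gripper_width: 0.013
```

Request:
apply_moves([
  {"xyz": [0, 0, 0], "twist": [0, 0, 0.1], "hand": 1},
  {"xyz": [0, 0, 0], "twist": [0, 0, 0.1], "hand": 1},
  {"xyz": [0, 0, 0], "twist": [0, 0, 0.1], "hand": 1},
  {"xyz": [0, 0, 0], "twist": [0, 0, 0.1], "hand": 1},
  {"xyz": [0, 0, 0], "twist": [0, 0, 0.1], "hand": 1},
  {"xyz": [0, 0, 0], "twist": [0, 0, 0.1], "hand": 1},
  {"xyz": [0, 0, 0], "twist": [0, 0, 0], "hand": 1},
  {"xyz": [0, 0, 0], "twist": [0, 0, 0], "hand": 1},
  {"xyz": [0, 0, 0], "twist": [0, 0, 0], "hand": 1},
])

```text
t: 11.1
position: [0.4518, 0.1076, 0.0631]
eef_rot: [0.001, 0.935, 0.353, 0.0]
ft_force: [-2.3, -4.4, 8.8]
gripper_width: 0.0128
```

```bash
python3 - <<'E'
from m import *
s,c=shot("wrist"); rel(s,(.4533,.1068),1.827); save(c,"pics/w4.png",1.5); print(s["ft_force"],s["t"])
E
```

```text
TCP [0.4518 0.1076 0.0631] yaw -0.848 tool dx dy cm [0.06 0.16] twist z -1.104 q6 2.65 tilt 0.09
[-2.25674723 -4.44165509  8.75500575] 11.1
```

View pics/w4.png

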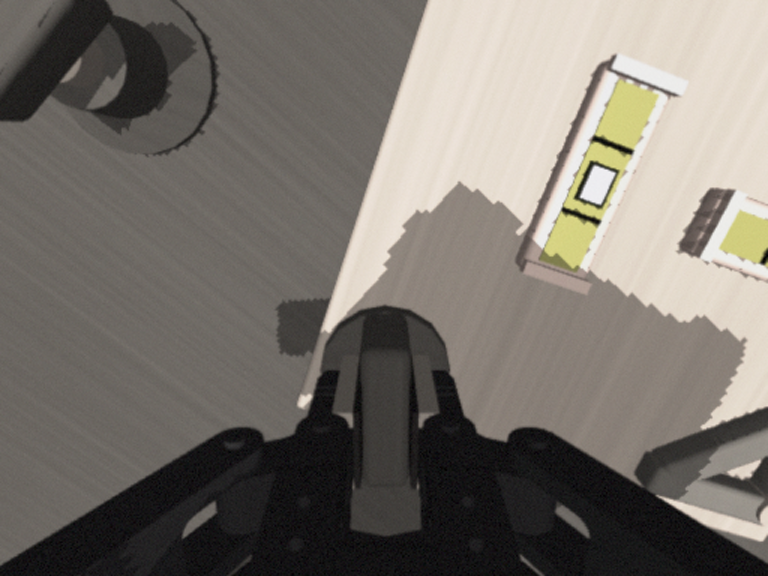

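Bubble A at (597,184) lies between its lines at (612,145) and (581,216), nearly centred. I'll release, rise and withdraw to the left for a final check.

Request:
apply_moves([
  {"xyz": [0, 0, 0], "twist": [0, 0, 0], "hand": 0},
  {"xyz": [0, 0, 0], "twist": [0, 0, 0], "hand": 0},
  {"xyz": [0, 0, 0], "twist": [0, 0, 0], "hand": 0},
  {"xyz": [0, 0, 0], "twist": [0, 0, 0], "hand": 0},
  {"xyz": [0, 0, 0], "twist": [0, 0, 0], "hand": 0},
  {"xyz": [0, 0, -1], "twist": [0, 0, 0], "hand": 0},
  {"xyz": [0, 0, -3], "twist": [0, 0, 0], "hand": 0},
  {"xyz": [0, 0, -4], "twist": [0, 0, 0], "hand": 0},
  {"xyz": [0, 0, -4], "twist": [0, 0, 0], "hand": 0},
  {"xyz": [0, 0, -4], "twist": [0, 0, 0], "hand": 0},
  {"xyz": [2.6, -3, 0], "twist": [0, 0, 0], "hand": 0},
  {"xyz": [2.6, -3, 0], "twist": [0, 0, 0], "hand": 0},
  {"xyz": [2.6, -3, 0], "twist": [0, 0, 0], "hand": 0},
  {"xyz": [2.6, -3, 0], "twist": [0, 0, 0], "hand": 0},
  {"xyz": [2.6, -3, 0], "twist": [0, 0, 0], "hand": 0},
  {"xyz": [0, 0, 0], "twist": [0, 0, 0], "hand": 0},
  {"xyz": [0, 0, 0], "twist": [0, 0, 0], "hand": 0},
])

```text
t: 12.85
position: [0.4493, 0.307, 0.2226]
eef_rot: [0.0, 0.935, 0.354, -0.0]
ft_force: [-0.5, 0.1, -0.9]
gripper_width: 0.0429
```

```bash
python3 - <<'E'
from m import *
s,c=shot("top"); bars(c); save(c,"pics/t9.png",6,(150,130,280,230)); print(s["ft_force"],s["gripper_width"],s["t"],s["position"])
E
```

```text
bar px [506.3 115.4] xy 740.4 -479.2 mean [ 740.5 -479.6] size 201 18 ang 0.0 z 0.0882 672
bar px [244.1 149.9] xy 655.3 30.3 mean [655.   30.5] size 14 44 ang 2.868 z 0.0866 170
bar px [199.5 255.6] xy 453.4 106.8 mean [453.4 106.8] size 43 15 ang 0.719 z 0.0867 190
[-0.51084482  0.13701327 -0.92710194] 0.042881964038133616 12.85 [0.44929499 0.30698218 0.22255545]
```

View pics/t9.png

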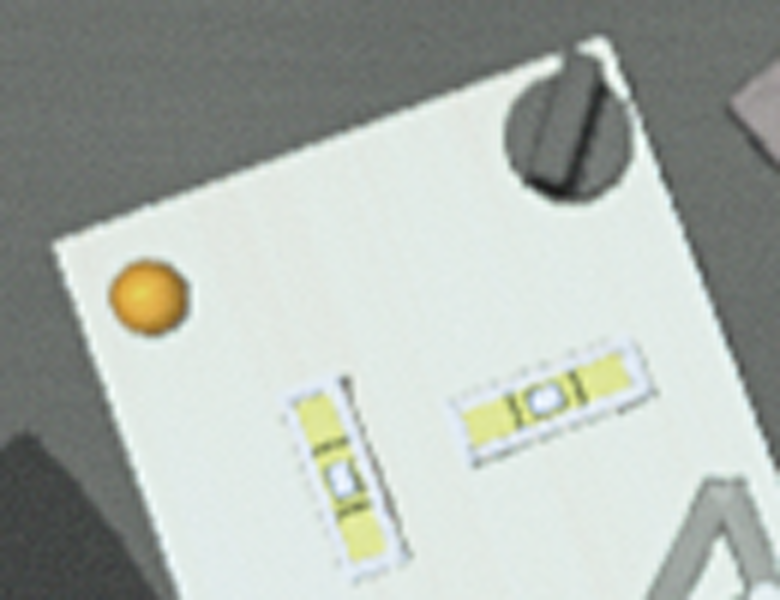

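The final view shows bubble A at (342,479) between its lines at (331,444) and (352,510), and bubble B at (547,399) between (514,409) and (578,388). The gripper is clear of everything.

```bash
python3 -c "from bench import finish_job; print(finish_job())"
```

```text
the job is handed in; nothing more can be done
None
```

The plate reads level: I turned screw B 0.8 rad clockwise and screw A 1.1 rad clockwise, released both, and withdrew the arm before handing in at about 13 s.

- **Bubbles:** in the last top view, taken with the gripper clear of the plate, each bubble lies wholly between its two lines and within about 1 mm of centre.
- **Forces:** the readings I took at the end of each move stayed under about 21 N. After release the force was about zero.
- **Plate position:** the screws read the same position before and after, so the plate did not shift.
- **Disagreement:** the wrist and top cameras differed by 2–3 mm on where screw A was. I gripped between the two estimates, and it turned without trouble.

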